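Set a valve spool ready for its air test

TASK

This welded valve spool is about to get its air shell test, for which the butterfly valve has to stand half open and the line must hold pressure. Shut the small bleed cock at the spool's end fully, so that its handle lies square across the outlet, and set the butterfly valve half open: squeeze the trigger against its lever, swing the lever to the middle one of the seven notches (45 degrees to the pipe) and let go so that the latch drops into that notch. Leave the loose things round the spool where they lie.

Things in the scene. Friction and masses are not known exactly. Their poses are not given: they have to be found in the camera images.
- spool: Fixed test piece on a dark base plate 130 x 320 x 8 mm: 42 mm steel pipe along the spool's y axis, 80 mm above the bench, with 96 mm flanges, a grey butterfly valve in the middle, blank flanges on the ends. Origin on the bench under the valve stem, z up; +y points to the brass bleed cock, -y to the air nipple, -x to where the lever points when shut. Flange rims reach 128 mm high.
- valve_lever (a joint): Angle of the butterfly valve's hand lever (rad) about its upright stem: 0 shut (square to the pipe, pointing to the spool's -x), growing counter-clockwise from above towards the spool's -y; 0.785 half open, 1.571 open (along the pipe). Stays where left (0.3 N m friction). Seven notches, 0.262 rad apart from 0 to 1.571, in the rim of the fixed steel plate under it; the latch locks it in them.
- trigger (a joint): Trigger, a dark steel bar beside the lever's handle, on the side towards which the lever opens: 0 let go, 0.16 (rad) squeezed against the handle, against a spring (8 N at the grip point). Above 0.13 the latch is clear of the notches and the lever swings freely.
- latch_pawl (a joint): Withdrawal of the lever's latch pawl (m), coupled to the trigger: 0 dropped into a notch, 0.008 riding on the rim between two notches (as it may at the start), 0.010 fully withdrawn. It drops in when the trigger is let go with the lever within about 0.03 rad of a notch; the lever then has 0.025 rad of play either way.
- valve_axis (a point): Point on the valve lever's turning axis at the height of the middle of its handle, 170 mm above the bench; its axes are those of the spool.
- valve_grip (a point): Grip point on the valve lever, 165 mm from its axis, at half its height, in the middle of handle and trigger when squeezed. Turns with the lever: -x points outward along it, y is the squeezing direction. Here the grey handle (20 mm high) spans y = -1.5 to 12.5 mm; the trigger (18 mm high) y = -22 to -12 mm let go, -12 to -2 mm squeezed. Both run from 120 to 220 mm from the axis, free below.
- bleed_lever (a joint): Angle of the bleed cock's small handle (rad) about its upright stem: 0 open (along the outlet, pointing to the spool's +y), growing counter-clockwise seen from above; 1.571 shut, against its stop (square across, pointing to the spool's -x). Friction 0.2 N m, stays where it is left.
- bleed_axis (a point): Point on the turning axis of the bleed cock's handle at the height of the grip, 126 mm above the bench, 180 mm from the valve stem; its axes are those of the spool.
- bleed_grip (a point): Grip point on the bleed cock's handle, 80 mm from its axis, in the middle of its black plastic sleeve (16 mm wide, 12 mm high, from 43 to 111 mm from the axis). It turns with the handle; +y points outward along the handle, x across it.
- spanner: Loose combination spanner, 212 mm long, 37 mm wide and 10 mm high, lying on the bench in front of the spool; leave alone. Origin under its middle.
- spare_nut: Loose hexagon nut, 36 mm wide and 16 mm high, lying on the bench in front of the spool; leave alone. Origin under its middle.
- pipe_offcut: Loose piece of 48 mm pipe, 70 mm high, standing on the bench behind the spool; leave alone. Origin under its middle.

How it is judged:
By the outcome, as a careful person would: the job done as asked, in the order asked, and still so for the second after the job is handed in, with the robot touching nothing.
It also fails if it takes over 51 s, if anything falls off the work surface, if the arm or the gripper's body presses on something with over 40 N, if the wrist force passes 120 N, or if a joint passes its speed limit or range.

ROBOT

A 6-joint arm with a two-finger parallel gripper is mounted at the origin on the work surface; the furniture and walls round the work are solid. World frame = base frame: x ahead of the robot, y to its left, z up, the work surface at z = 0. Lengths are in m, angles in rad, forces in N, time in s.
With the tool pointing down it reaches from about 0.35 to 0.775 m from the base axis. Payload 5.5 kg.
Tool frame: the origin (TCP) lies at the very end of the fingers, on their centre line; the grasp point (between the pads) lies 19 mm behind it (grip_point_offset is the distance from the TCP to the grasp point, in m); z points along the fingers, y is the direction in which the jaws open and shut (so a half turn about z gives the same grasp; the last joint's range is limited). The gripper opens to 85 mm and grips with 20 to 120 N. Pads are 22 mm wide; open, the fingers measure 114 mm over their backs; the gripper's body (76 mm by 85 mm) begins 54 mm behind the grasp point. The pads swing forward as they close: fully open they stand 13 mm farther back than shut.
Start: joints at [0.963, 0.313, 0.046, 1.304, 0, 1.431], TCP at [0.259, 0.513, 0.231] pointing down, gripper open.
Joint ranges: [-2.76, 2.76], [-0.86, 1.69], [-1.03, 1.26], [-2.2, 2.34], [-1.47, 1.5], [-3.14, 3.14]. Speed limits (rad/s): [2.57, 2.57, 3.14, 3.14, 3.14, 3.14].

INTERFACE

Orientations are given as a unit quaternion [w, x, y, z].
In Python, from workcell import * gives the robot as it stands.
- The arm moves only by the shell command python3 -m crank 'ROWS' [OPENING] [FORCE]. ROWS is a JSON object of lists of equal length, an entry for each row: "travel": the shift along the tool's x, y, z in units of 40 mm (1.0 is 40 mm), a list of three; "turn": the turn about the tool's z in rad. In form: {"travel": [[x, y, z], ...], "turn": [turn, ...]}. A call has 1 to 5 rows; each row is the pose to reach, as a shift and turn from the pose commanded when the call began, along the tool's axes at that moment; what a row does not reach only later rows make up. A row lasts 1/12 s, in which the tool goes at most 41.7 mm and 7.16 degrees, less where a joint would pass 70% of its speed; a pose out of reach is approached as far as the arm can. A call with a gripper value outside its range is refused whole. OPENING is the finger opening in mm, from 0 to 85.4, set as the call begins (- or left out, the last holds). The fingers move at their own pace and stop on an object; FORCE is the grip in N (left out, the last holds). Time passes only in rows, so rows that repeat a pose let the fingers close. It gives the time, the measured TCP pose, the force and the opening at its end, in the units of the state.
- get_state(): the state, without advancing time (a new reading comes with each control period).
- read_camera(name): name is "scene" or "top"; returns a dict with "image" (420x560x3 uint8, red, green, blue), "K" (3x3 intrinsics, pixels), "R" (3x3) and "t" (3): a world point X has camera coordinates R X + t. Camera axes: x right, y down, z forward; pixel columns grow to the right and rows downward; lengths in m; the calibration is good to about 2 mm. A picture is of the moment at which its call begins. There is no depth.
- hand_in(): hands the job in, once; it reports no verdict.
The state is a dict: "clock": time; "joint_pos": joint angles; "qvel": joint speeds; "tau": joint torques, N m; "tcp_pos": TCP position; "orientation": TCP orientation; "wrist_force": force on the tool from outside, world axes, zero at the start; "ft_torque": the same for the moment, N m; "finger_gap": finger opening in m.
Only numpy, scipy, OpenCV 4.12 (cv2) and the standard library are available. Lean on these libraries where they do the work, as an engineer would, in place of code of your own. Each camera call takes 0.05 s, during which the arm holds its last target. There are 200 camera calls.

## Working session

There is one attempt and no reset: what is moved stays moved. The work goes in short steps, Python scripts to look and compute and a shell command to move; the robot and the scene stay as the last step left them, time stands still between calls to the robot, and variables do not carry over. Pictures are saved under pics/ and viewed, about 8 in all and at most 12, crops included, and the job is handed in when it is done.

```bash
mkdir -p pics; ls
python3 - <<'E'
from workcell import *
import cv2,numpy as np
s=get_state();print(s)
for n in("scene","top"):
    c=read_camera(n);cv2.imwrite(f"pics/{n}0.png",c["image"][:,:,::-1]);print(n,c["K"].tolist(),c["R"].tolist(),c["t"].tolist())
    np.savez(f"{n}.npz",K=c["K"],R=c["R"],t=c["t"])
E
```

```text
pics
{'clock': 0.0, 'joint_pos': array([9.63404184e-01, 3.13990689e-01, 4.49919013e-02, 1.30360586e+00,
       4.02999407e-05, 1.43116367e+00]), 'qvel': array([-0.00034222, -0.00048985, -0.00045242, -0.00045685, -0.00020412,
       -0.00039204]), 'tau': array([-2.97619717e-04, -4.80626357e+01,  2.98534620e+01,  1.94411696e-02,
       -2.40120162e-04, -2.29770029e-05]), 'tcp_pos': array([0.25898345, 0.51280744, 0.23041968]), 'orientation': array([-3.48677103e-04,  2.31753298e-01,  9.72774173e-01, -8.34465500e-04]), 'wrist_force': array([-0.28262872, -0.15421146, -0.66481181]), 'ft_torque': array([ 0.03518072, -0.0002997 , -0.04772462]), 'finger_gap': 0.08503256144756868}
scene [[395.841369048884, 0.0, 279.3698088924303], [0.0, 395.841369048884, 206.30863020941217], [0.0, 0.0, 1.0]] [[0.7806533532971227, -0.6246863537620971, -0.018636024505605926], [-0.4226989939986947, -0.5058014516296159, -0.7519909919685639], [0.4603323825872442, 0.5949217183401437, -0.6589098926171632]] [-0.5126773486037071, 0.32666092679037206, 0.6789578797699661]
top [[533.2201792533436, 0.0, 280.4862373152658], [0.0, 533.2201792533436, 207.02591992433022], [0.0, 0.0, 1.0]] [[0.021379478049746662, -0.9997703390044947, 0.0014789067442403851], [-0.9842757543643486, -0.021307520029628824, -0.17534887784265787], [0.17534011887988665, 0.0022932154335631363, -0.9845052482715175]] [-0.07895549504450396, 0.6132310194193589, 1.0973692362332041]
```

View pics/top0.png

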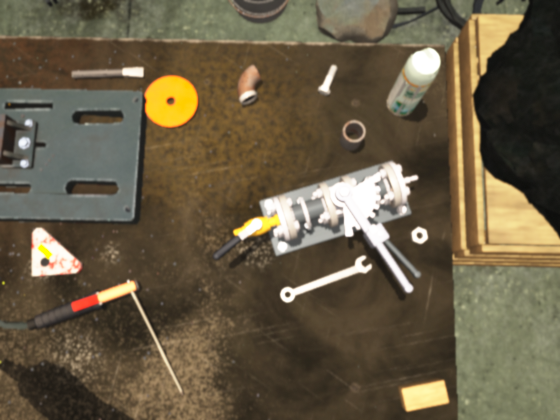

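View pics/scene0.png

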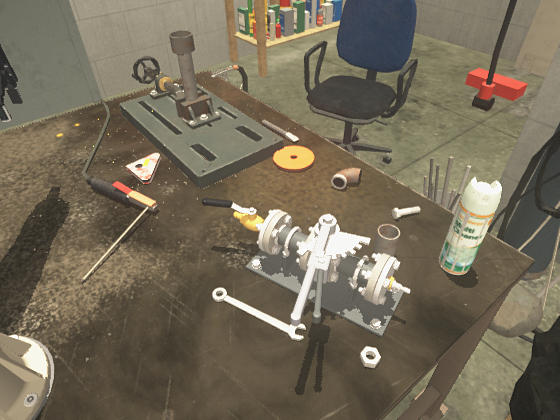

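Top view: spool from brass cock (about 260,225) to nipple (410,178). The lever stem is at (343,195) with its handle end at (408,290), the trigger is right of it, and the bleed handle's sleeve tip is at (217,256). I'll enlarge both views to get accurate pixels.

Run:
```python
import cv2
a=cv2.imread("pics/top0.png")[150:300,205:430];cv2.imwrite("pics/topc.png",cv2.resize(a,None,fx=3.5,fy=3.5,interpolation=cv2.INTER_CUBIC))
a=cv2.imread("pics/scene0.png")[185:345,195:415];cv2.imwrite("pics/scenec.png",cv2.resize(a,None,fx=3.5,fy=3.5,interpolation=cv2.INTER_CUBIC))
```

```text
(no output)
```

View pics/topc.png

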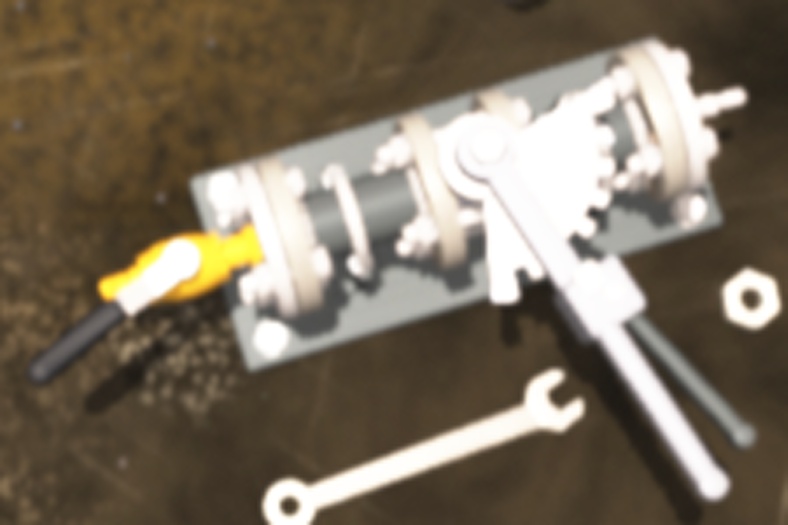

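View pics/scenec.png

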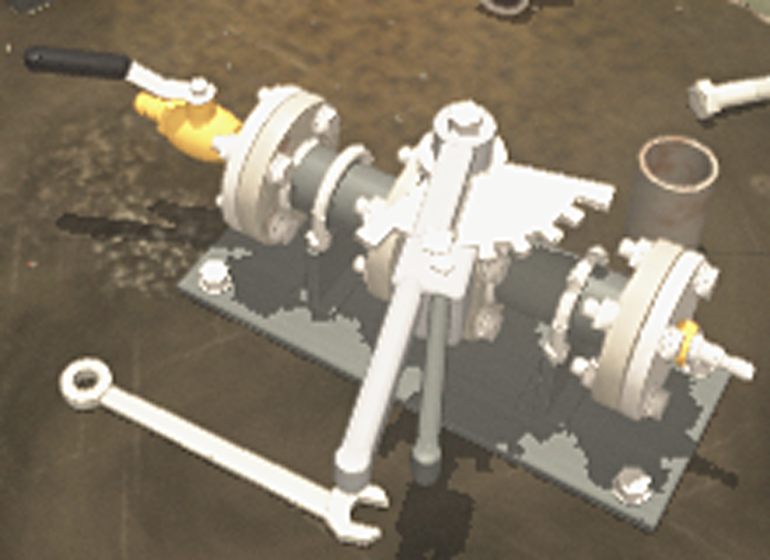

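The crops give the plate corners, stem top, bleed nut and sleeve tip, and the lever and trigger ends in both views. Next I fit the spool pose and both angles.

```bash
cat > h.py <<'E'
import numpy as np,cv2
from scipy.optimize import least_squares
C={n:np.load(n+".npz") for n in("top","scene")}
def proj(n,P):
    c=C[n];q=c["K"]@(c["R"]@np.asarray(P,float)+c["t"]);return q[:2]/q[2]
def sp(p,v):  # spool->world
    c,s=np.cos(p[2]),np.sin(p[2]);return np.array([p[0]+c*v[0]-s*v[1],p[1]+s*v[0]+c*v[1],v[2]])
def vl(a,r,y,z): # lever pt: outward r, lateral y (grip frame)
    c,s=np.cos(a),np.sin(a);return (-c*r-s*y,-s*r+c*y,z)
def bl(b,r,z): return (-np.sin(b)*r,.18+np.cos(b)*r,z)
E
cat > fit.py <<'E'
from h import *
T=lambda u,v:np.array([205+u/3.5,150+v/3.5]);S=lambda u,v:np.array([195+u/3.5,185+v/3.5])
obs=[("top",T(192,182),lambda p:(.065,.16,.008)),("top",T(250,370),lambda p:(-.065,.16,.008)),("top",T(720,220),lambda p:(-.065,-.16,.008)),("top",T(655,38),lambda p:(.065,-.16,.008)),
("scene",S(180,289),lambda p:(-.065,.16,.008)),("scene",S(655,530),lambda p:(-.065,-.16,.008)),
("top",T(487,146),lambda p:(0,0,p[5])),("scene",S(466,118),lambda p:(0,0,p[5])),
("top",T(184,256),lambda p:(0,.18,p[6])),("scene",S(200,85),lambda p:(0,.18,p[6])),
("top",T(36,376),lambda p:bl(p[3],.109,.126)),("scene",S(28,57),lambda p:bl(p[3],.109,.126)),
("top",T(712,488),lambda p:vl(p[4],.216,.0055,.175)),("scene",S(351,475),lambda p:vl(p[4],.218,.0055,.17))]
f=lambda p:np.concatenate([proj(n,sp(p,g(p)))-o for n,o,g in obs])
r=least_squares(f,[.5,-.1,.2,.5,.2,.185,.13],loss="soft_l1");p=r.x
print(p.round(4));print(f(p).reshape(-1,2).round(1).tolist())
np.save("p.npy",p)
print("bleed axis",sp(p,(0,.18,.126)),"grip",sp(p,bl(p[3],.08,.126)),"valve grip",sp(p,vl(p[4],.165,0,.17)))
for a in(p[4],.785): print(a,sp(p,vl(a,.165,0,.17)))
print("shut bleed grip",sp(p,bl(1.571,.08,.126)))
E
python3 fit.py
```

```text
[ 0.625  -0.1902  0.3239  0.3836  0.2835  0.1801  0.12  ]
[[-0.5, -1.0], [0.1, 0.4], [2.0, 0.8], [1.3, -0.8], [-1.4, -0.6], [0.5, 0.5], [1.0, 0.0], [0.1, 0.1], [-0.4, 0.6], [-0.5, -0.0], [-0.9, 0.2], [-0.1, 0.4], [-0.4, -1.8], [0.0, -0.7]]
bleed axis [ 0.5677581 -0.0195696  0.126    ] grip [0.51576501 0.04123105 0.126     ] valve grip [ 0.48954996 -0.28438015  0.17      ]
0.28351596592942485 [ 0.48954996 -0.28438015  0.17      ]
0.785 [ 0.55150192 -0.33791871  0.17      ]
shut bleed grip [ 0.49192218 -0.04504338  0.126     ]
```

```bash
cat > plan.py <<'E'
import sys
from h import *
from workcell import get_state
from scipy.spatial.transform import Rotation as Ro
p=np.load("p.npy")
def rows(wps): # wps: (x,y,z,yaw of tool x)
    s=get_state();q=s["orientation"];R=Ro.from_quat([q[1],q[2],q[3],q[0]]).as_matrix()
    y0=np.arctan2(R[1,0],R[0,0])
    print("t %.2f tcp %s yaw %.3f F %s gap %.4f tilt %.4f"%(s["clock"],s["tcp_pos"].round(4),y0,s["wrist_force"].round(1),s["finger_gap"],R[2,2]))
    for x,y,z,w in wps:
        d=R.T@(np.array([x,y,z])-s["tcp_pos"])/.04; t=-((w-y0+np.pi)%(2*np.pi)-np.pi)
        print(d.round(2).tolist(),round(t,3))
def B(b,z=.107,lead=0,r=.08): # bleed pose; lead = tangential metres ahead
    g=sp(p,bl(b+lead/r,r,z));return (*g,p[2]+b+np.pi/2)
def V(a,z=.151,r=.165,y=0.):
    g=sp(p,vl(a,r,y,z));return (*g,p[2]+np.pi+a)
E
python3 -c "
from plan import *
rows([B(p[3],.2),B(p[3])])"
```

```text
t 0.10 tcp [0.259  0.5128 0.2305] yaw 2.674 F [-0.3 -0.6  0.4] gap 0.0856 tilt -1.0000
[-11.05, -7.63, 0.77] 0.396
[-11.05, -7.62, 3.1] 0.396
```

```bash
python3 -m crank '{"travel":[[-0.8,-0.5,0],[-1.6,-1.1,0],[-2.4,-1.6,0],[-3.2,-2.2,0],[-4,-2.7,0]],"turn":[0.08,0.16,0.24,0.32,0.396]}' 45 20
python3 -m crank '{"travel":[[-0.6,-0.8,0],[-1.2,-1.6,0],[-1.8,-2.4,0],[-2.4,-3,0],[-2.9,-3.6,0]],"turn":[0,0,0,0,0]}'
python3 -c "
from plan import *
rows([B(p[3],.18),B(p[3])])"
```

```text
clock: 0.52
tcp_pos: [0.3532, 0.3428, 0.2309]
orientation: [-0.0, 0.42, 0.908, -0.001]
wrist_force: [0.7, 0.5, -0.4]
finger_gap: 0.0452
clock: 0.93
tcp_pos: [0.3184, 0.1612, 0.231]
orientation: [-0.0, 0.419, 0.908, -0.0]
wrist_force: [0.6, -0.5, 0.5]
finger_gap: 0.045
t 0.93 tcp [0.3184 0.1612 0.231 ] yaw 2.278 F [ 0.6 -0.5  0.5] gap 0.0450 tilt -1.0000
[-5.49, 1.81, 1.27] -0.001
[-5.49, 1.81, 3.1] -0.001
```

```bash
python3 -m crank '{"travel":[[-0.8,0.25,0],[-1.6,0.5,0],[-2.4,0.8,0],[-3.2,1.05,0],[-4,1.3,0]],"turn":[0,0,0,0,0]}'
python3 -m crank '{"travel":[[-0.8,0.26,0],[-1.49,0.51,0],[-1.49,0.51,0.5],[-1.49,0.51,1.1],[-1.49,0.51,1.1]],"turn":[0,0,0,0,0]}'
python3 -c "
from plan import *
rows([B(p[3])])
from workcell import *
for n in('top','scene'): cv2.imwrite('pics/%s1.png'%n,read_camera(n)['image'][:,:,::-1])
a=cv2.imread('pics/top1.png')[150:300,180:380];b=cv2.imread('pics/scene1.png')[150:300,150:350]
cv2.imwrite('pics/c1.png',cv2.resize(np.vstack([a,b]),None,fx=2,fy=2,interpolation=2))"
```

```text
clock: 1.35
tcp_pos: [0.4637, 0.0739, 0.2311]
orientation: [-0.0, 0.419, 0.908, 0.0]
wrist_force: [-0.2, 0.4, 0.0]
finger_gap: 0.045
clock: 1.77
tcp_pos: [0.5144, 0.0427, 0.1826]
orientation: [-0.004, 0.419, 0.908, -0.001]
wrist_force: [-0.3, 0.4, -0.8]
finger_gap: 0.0451
t 1.77 tcp [0.5144 0.0427 0.1826] yaw 2.277 F [-0.3  0.4 -0.8] gap 0.0451 tilt -1.0000
[-0.06, 0.01, 1.89] -0.002
```

View pics/c1.png

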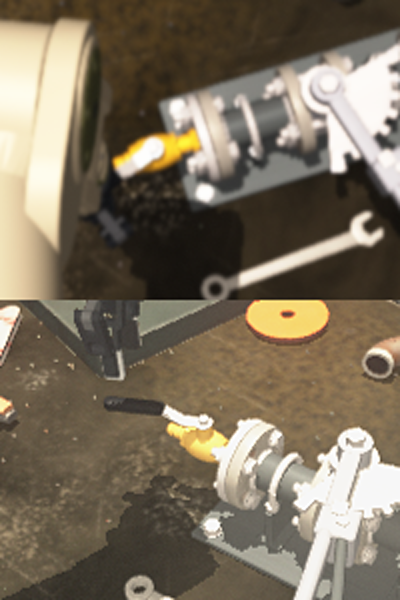

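The top view is mostly hidden by the forearm. The scene view shows the fingers just above the black sleeve (crop 115,375), straddling it. I'll descend and narrow the jaws.

```bash
python3 -m crank '{"travel":[[-0.05,0,0.6],[-0.05,0,1.2],[-0.05,0,1.8],[-0.05,0,1.85],[-0.05,0,1.85]],"turn":[0,0,0,0,0]}' 
python3 -m crank '{"travel":[[0,0,0],[0,0,0],[0,0,0]],"turn":[0,0,0]}' 26 20
python3 -c "
from plan import *
rows([B(b,lead=.008) for b in np.arange(p[3],p[3]+.51,.1)])"
```

```text
clock: 2.28
tcp_pos: [0.5176, 0.0419, 0.1136]
orientation: [-0.001, 0.418, 0.908, -0.0]
wrist_force: [0.3, -0.2, 0.6]
finger_gap: 0.0448
clock: 2.53
tcp_pos: [0.5197, 0.0415, 0.1153]
orientation: [0.002, 0.419, 0.908, 0.001]
wrist_force: [-1.1, 0.2, 0.3]
finger_gap: 0.026
t 2.53 tcp [0.5197 0.0415 0.1153] yaw 2.278 F [-1.1  0.2  0.3] gap 0.0260 tilt -1.0000
[0.05, -0.28, 0.21] -0.0
[0.02, -0.48, 0.21] -0.1
[-0.03, -0.67, 0.2] -0.2
[-0.1, -0.86, 0.2] -0.3
[-0.19, -1.04, 0.2] -0.4
[-0.29, -1.21, 0.2] -0.5
```

```bash
python3 -m crank '{"travel":[[0,0,0.1],[0,0,0.2],[0,0,0.2],[0,0,0.2]],"turn":[0,0,0,0]}'
python3 -c "
from plan import *
print(get_state()['ft_torque'],get_state()['qvel'],get_state()['tau'])
rows([B(b,lead=.008) for b in np.arange(p[3],p[3]+.51,.1)])"
```

```text
clock: 2.87
tcp_pos: [0.5179, 0.0415, 0.105]
orientation: [-0.0, 0.419, 0.908, -0.0]
wrist_force: [-0.3, 0.3, -0.2]
finger_gap: 0.0261
[ 0.02966909  0.01147807 -0.00807398] [-6.29813615e-05 -2.37784320e-03  5.90792740e-03  3.62039984e-03
 -1.25142089e-03  9.67664085e-04] [ 3.44800850e-03 -4.33224928e+01  2.68859267e+01 -4.44500113e-02
  2.78790814e-06 -1.75574062e-06]
t 2.87 tcp [0.5179 0.0415 0.105 ] yaw 2.278 F [-0.3  0.3 -0.2] gap 0.0261 tilt -1.0000
[0.02, -0.25, -0.05] -0.0
[-0.01, -0.44, -0.05] -0.1
[-0.06, -0.64, -0.05] -0.2
[-0.13, -0.82, -0.05] -0.3
[-0.22, -1.0, -0.05] -0.4
[-0.32, -1.17, -0.05] -0.5
```

```bash
python3 -m crank '{"travel":[[0,-0.25,0],[0,-0.44,0],[-0.06,-0.64,0],[-0.13,-0.82,0],[-0.22,-1.0,0]],"turn":[0,-0.1,-0.2,-0.3,-0.4]}'
python3 -c "
from plan import *
rows([B(b,lead=.008) for b in np.arange(p[3]+.5,p[3]+.91,.1)])"
```

```text
clock: 3.28
tcp_pos: [0.494, 0.0087, 0.1056]
orientation: [0.001, 0.227, 0.974, 0.001]
wrist_force: [3.4, 2.1, -0.6]
finger_gap: 0.0262
t 3.28 tcp [0.494  0.0087 0.1056] yaw 2.683 F [ 3.4  2.1 -0.6] gap 0.0262 tilt -1.0000
[-0.0, -0.21, -0.03] -0.095
[-0.05, -0.4, -0.03] -0.195
[-0.12, -0.59, -0.04] -0.295
[-0.21, -0.77, -0.04] -0.395
[-0.31, -0.94, -0.04] -0.495
```

Contact force points opposite to the push (3.4, 2.1 N), so the handle is moving. Continuing.

```bash
python3 -m crank '{"travel":[[0,-0.21,0],[-0.05,-0.4,0],[-0.12,-0.59,0],[-0.21,-0.77,0],[-0.31,-0.94,0]],"turn":[-0.1,-0.2,-0.3,-0.4,-0.5]}'
python3 -c "
from plan import *
rows([B(b,lead=.008) for b in (1.38,1.48,1.57,1.60,1.63)])"
```

```text
clock: 3.7
tcp_pos: [0.488, -0.0303, 0.1057]
orientation: [0.001, -0.021, 1.0, 0.001]
wrist_force: [1.7, 3.1, 0.9]
finger_gap: 0.0255
t 3.70 tcp [ 0.488  -0.0303  0.1057] yaw -3.100 F [1.7 3.1 0.9] gap 0.0255 tilt -1.0000
[-0.04, -0.2, -0.03] -0.092
[-0.09, -0.39, -0.03] -0.192
[-0.15, -0.56, -0.03] -0.282
[-0.17, -0.61, -0.03] -0.312
[-0.19, -0.67, -0.03] -0.342
```

```bash
python3 -m crank '{"travel":[[-0.04,-0.2,0],[-0.09,-0.39,0],[-0.15,-0.5,0],[-0.15,-0.56,0],[-0.15,-0.56,0]],"turn":[-0.1,-0.19,-0.28,-0.28,-0.28]}'
python3 -c "
from plan import *
rows([B(1.571,lead=l) for l in (.008,.012)])"
```

```text
clock: 4.12
tcp_pos: [0.4934, -0.0468, 0.1053]
orientation: [0.001, -0.159, 0.987, 0.007]
wrist_force: [0.7, 22.7, 6.5]
finger_gap: 0.0261
t 4.12 tcp [ 0.4934 -0.0468  0.1053] yaw -2.822 F [ 0.7 22.7  6.5] gap 0.0261 tilt -0.9999
[0.01, -0.15, -0.04] -0.004
[-0.0, -0.24, -0.04] -0.004
```

Force jumped to 23 N opposing the push, so the handle is on its stop. Centre the jaws, open and lift.

```bash
python3 -m crank '{"travel":[[0,0.05,0],[0,0.18,0],[0,0.18,0],[0,0.18,-0.6],[0,0.18,-1.4]],"turn":[0,0,0,0,0]}' 40
python3 -m crank '{"travel":[[0,0,-0.8],[0,0,-1.6],[0,0,-2],[0,0,-2],[0,0,-2]],"turn":[0,0,0,0,0]}' 60
python3 -c "
from plan import *
rows([V(p[4],.235),V(p[4],.151)])"
```

```text
clock: 4.53
tcp_pos: [0.4897, -0.0454, 0.1593]
orientation: [-0.003, -0.157, 0.988, 0.001]
wrist_force: [0.5, 0.2, 0.4]
finger_gap: 0.0404
clock: 4.95
tcp_pos: [0.4929, -0.0462, 0.2421]
orientation: [0.001, -0.157, 0.988, -0.001]
wrist_force: [-0.6, 0.2, -0.2]
finger_gap: 0.0601
t 4.95 tcp [ 0.4929 -0.0462  0.2421] yaw -2.826 F [-0.6  0.2 -0.2] gap 0.0601 tilt -1.0000
[1.93, -5.63, 0.18] -0.292
[1.93, -5.63, 2.28] -0.292
```

```bash
python3 -m crank '{"travel":[[0.35,-1,0],[0.7,-2,0],[1.05,-3,0],[1.4,-4,0],[1.75,-5,0]],"turn":[-0.06,-0.12,-0.18,-0.24,-0.292]}' 68
python3 -m crank '{"travel":[[0,-0.65,0],[0,-0.65,0],[0,-0.65,0]],"turn":[0,0,0]}'
python3 -c "
from plan import *
rows([V(p[4],.235),V(p[4],.151)])
from workcell import *
for n in('top','scene'): cv2.imwrite('pics/%s2.png'%n,read_camera(n)['image'][:,:,::-1])
a=cv2.imread('pics/top2.png')[150:330,200:440];b=cv2.imread('pics/scene2.png')[160:340,195:435]
cv2.imwrite('pics/c2.png',cv2.resize(np.vstack([a,b]),None,fx=1.65,fy=1.65,interpolation=2))"
```

```text
clock: 5.37
tcp_pos: [0.4868, -0.2553, 0.2392]
orientation: [-0.001, -0.301, 0.954, 0.001]
wrist_force: [1.3, -0.8, -0.0]
finger_gap: 0.0681
clock: 5.62
tcp_pos: [0.502, -0.2763, 0.2385]
orientation: [-0.001, -0.298, 0.955, 0.002]
wrist_force: [-0.2, 0.8, -0.3]
finger_gap: 0.0684
t 5.62 tcp [ 0.502  -0.2763  0.2385] yaw -2.536 F [-0.2  0.8 -0.3] gap 0.0684 tilt -1.0000
[0.37, 0.01, 0.09] -0.002
[0.37, 0.0, 2.19] -0.002
```

View pics/c2.png

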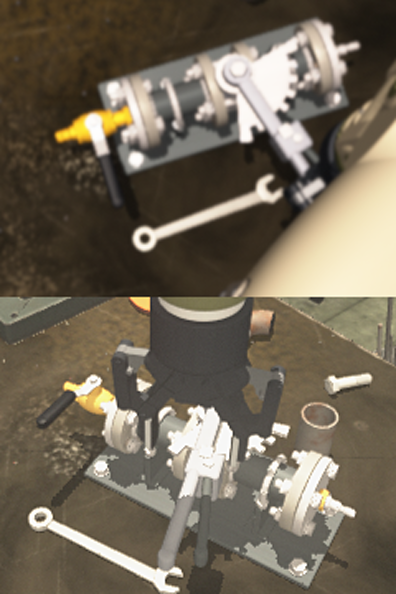

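The bleed handle now lies across the outlet: top crop axis (96,120), tip (119,204). The fingers straddle the lever. I'll check the bleed angle numerically, then descend.

```bash
python3 -c "
from plan import *
for b in (1.45,1.5,1.571,1.62): print(b,(proj('top',sp(p,bl(b,.109,.126)))-[200,150])*1.65,(proj('scene',sp(p,bl(b,.109,.126)))-[195,160])*1.65+[0,297])
"
python3 -m crank '{"travel":[[0.37,0,0.5],[0.37,0,1],[0.37,0,1.6],[0.37,0,2.2],[0.37,0,2.2]],"turn":[0,0,0,0,0]}'
python3 -m crank '{"travel":[[0,0,0],[0,0,0]],"turn":[0,0]}'
python3 -c "
from plan import *
rows([V(p[4],.151)])"
```

```text
1.45 [109.95597777 209.50857566] [ 31.50597934 421.81663596]
1.5 [114.41131791 208.56861139] [ 34.72686874 423.78748794]
1.571 [120.64353385 206.85239488] [ 39.60686589 426.37775492]
1.62 [124.86472705 205.41132264] [ 43.17216936 428.01363689]
clock: 6.13
tcp_pos: [0.4879, -0.28, 0.1486]
orientation: [-0.002, -0.3, 0.954, 0.004]
wrist_force: [-0.7, 0.1, -0.3]
finger_gap: 0.0681
clock: 6.3
tcp_pos: [0.4913, -0.2831, 0.1546]
orientation: [0.0, -0.3, 0.954, -0.0]
wrist_force: [0.0, -0.3, -0.1]
finger_gap: 0.0682
t 6.30 tcp [ 0.4913 -0.2831  0.1546] yaw -2.532 F [ 0.  -0.3 -0.1] gap 0.0682 tilt -1.0000
[0.05, -0.0, 0.09] 0.002
```

The bleed matches 1.57 rad (predicted tip 120.6,206.9; seen 119,204). Squeezing now.

```bash
python3 -m crank '{"travel":[[0,0,0],[0,0,0],[0,0,0],[0,0,0],[0,0,0]],"turn":[0,0,0,0,0]}' 15 50
python3 -m crank '{"travel":[[0,0,0],[0,0,0],[0,0,0]],"turn":[0,0,0]}'
python3 -c "
from plan import *
rows([V(p[4]),*[V(a) for a in np.arange(p[4]+.1,.79,.1)],V(.785)])"
```

```text
clock: 6.72
tcp_pos: [0.4917, -0.2848, 0.1555]
orientation: [0.001, -0.299, 0.954, -0.002]
wrist_force: [-1.4, 0.0, 7.7]
finger_gap: 0.0227
clock: 6.97
tcp_pos: [0.4918, -0.2847, 0.1555]
orientation: [0.001, -0.299, 0.954, -0.002]
wrist_force: [-1.8, -0.2, 8.2]
finger_gap: 0.0227
t 6.97 tcp [ 0.4918 -0.2847  0.1555] yaw -2.534 F [-1.8 -0.2  8.2] gap 0.0227 tilt -1.0000
[0.04, 0.04, 0.11] 0.0
[0.02, -0.37, 0.11] -0.1
[-0.04, -0.78, 0.12] -0.2
[-0.14, -1.18, 0.12] -0.3
[-0.29, -1.57, 0.12] -0.4
[-0.46, -1.94, 0.12] -0.5
[-0.47, -1.94, 0.12] -0.501
```

Gap is 22.7 mm, so the trigger is fully squeezed. Swinging.

```bash
python3 -m crank '{"travel":[[0,-0.2,0.05],[0,-0.4,0.05],[0,-0.6,0.05],[-0.05,-0.8,0.05],[-0.1,-1.0,0.05]],"turn":[-0.05,-0.1,-0.15,-0.2,-0.25]}'
python3 -m crank '{"travel":[[0,0,0],[0,0,0]],"turn":[0,0]}'
python3 -c "
from plan import *
rows([V(a) for a in (.5,.6,.7,.785)])
x,y,_=get_state()['tcp_pos'];print(np.arctan2(-(y-p[1]),-(x-p[0]))-p[2],np.hypot(x-p[0],y-p[1]))"
```

```text
clock: 7.38
tcp_pos: [0.5204, -0.315, 0.1555]
orientation: [0.003, -0.417, 0.909, -0.003]
wrist_force: [4.5, 4.9, 14.1]
finger_gap: 0.023
clock: 7.55
tcp_pos: [0.5208, -0.3154, 0.1555]
orientation: [0.003, -0.417, 0.909, -0.003]
wrist_force: [4.8, 2.0, 13.2]
finger_gap: 0.0227
t 7.55 tcp [ 0.5208 -0.3154  0.1555] yaw -2.282 F [ 4.8  2.  13.2] gap 0.0227 tilt -1.0000
[0.05, 0.22, 0.11] 0.035
[0.04, -0.19, 0.11] -0.065
[-0.0, -0.6, 0.12] -0.165
[-0.07, -0.95, 0.12] -0.25
0.5529306171990198 0.1629230077621171
```

```bash
python3 -m crank '{"travel":[[0,-0.2,0],[0,-0.4,0],[-0.04,-0.6,0],[-0.07,-0.75,0],[-0.1,-0.95,0]],"turn":[-0.05,-0.1,-0.15,-0.2,-0.24]}'
python3 -m crank '{"travel":[[0,0,0],[0,0,0],[0,0,0]],"turn":[0,0,0]}'
python3 -c "
from plan import *
rows([V(a) for a in (.785,)])
x,y,_=get_state()['tcp_pos'];print(np.arctan2(-(y-p[1]),-(x-p[0]))-p[2],np.hypot(x-p[0],y-p[1]))"
```

```text
clock: 7.97
tcp_pos: [0.5526, -0.3358, 0.1555]
orientation: [0.004, -0.523, 0.852, -0.003]
wrist_force: [7.7, 8.4, 12.7]
finger_gap: 0.0227
clock: 8.22
tcp_pos: [0.5531, -0.3361, 0.1555]
orientation: [0.004, -0.522, 0.853, -0.004]
wrist_force: [7.5, 5.2, 10.7]
finger_gap: 0.0225
t 8.22 tcp [ 0.5531 -0.3361  0.1555] yaw -2.043 F [ 7.5  5.2 10.7] gap 0.0225 tilt -0.9999
[0.06, 0.02, 0.11] -0.01
0.7887117789699674 0.162637755816989
```

```bash
python3 -m crank '{"travel":[[0,0,0],[0,0,0],[0,0,0],[0,0,0],[0,0,0]],"turn":[0,0,0,0,0]}' 50
python3 -c "
from plan import *
rows([V(a) for a in (.785,)])
from workcell import *
for n in('top','scene'): cv2.imwrite('pics/%s3.png'%n,read_camera(n)['image'][:,:,::-1])
b=cv2.imread('pics/scene3.png')[200:350,275:400]
cv2.imwrite('pics/c3.png',cv2.resize(b,None,fx=4,fy=4,interpolation=2))"
```

```text
clock: 8.63
tcp_pos: [0.5479, -0.3361, 0.1508]
orientation: [-0.0, -0.522, 0.853, 0.001]
wrist_force: [-1.1, 1.0, -0.1]
finger_gap: 0.0498
t 8.63 tcp [ 0.5479 -0.3361  0.1508] yaw -2.044 F [-1.1  1.  -0.1] gap 0.0498 tilt -1.0000
[-0.0, -0.1, -0.0] -0.011
```

View pics/c3.png

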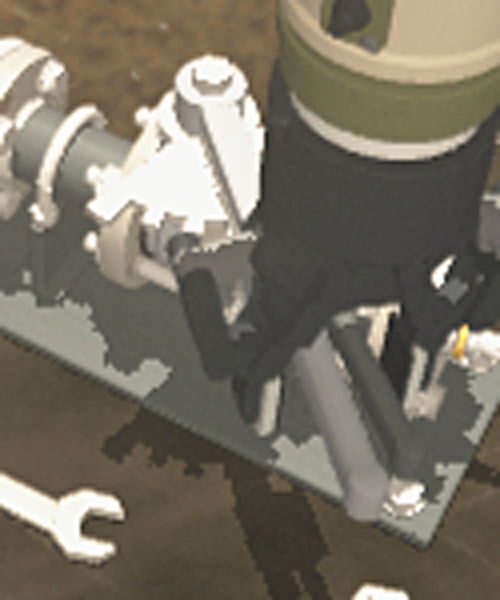

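The arm hides the latch here; the handle end is at (365,495) and the trigger end near (410,470), so they stand apart. Widen, lift clear and look at both angle and latch.

```bash
python3 -m crank '{"travel":[[0,0,0],[0,0,0],[0,0,0],[0,0,-0.8],[0,0,-1.7]],"turn":[0,0,0,0,0]}' 68
python3 -m crank '{"travel":[[0.5,0,-0.8],[1.3,0.3,-1],[2.1,0.8,-1],[2.9,1.4,-1],[3.2,2,-1]],"turn":[0,0,0,0,0]}'
python3 -m crank '{"travel":[[0,0.9,0],[0,1.8,0],[0,2.7,0],[0,3.6,0],[0,4.5,0]],"turn":[0,0,0,0,0]}'
python3 -c "
from plan import *
rows([])
from workcell import *
for n in('top','scene'): cv2.imwrite('pics/%s4.png'%n,read_camera(n)['image'][:,:,::-1])
a=cv2.imread('pics/top4.png')[170:280,315:445];b=cv2.imread('pics/scene4.png')[200:350,255:400]
cv2.imwrite('pics/c4.png',np.hstack([cv2.resize(a,(440,372),interpolation=2),cv2.resize(b,(360,372),interpolation=2)]))"
```

```text
clock: 9.15
tcp_pos: [0.5466, -0.3347, 0.2166]
orientation: [-0.001, -0.522, 0.853, 0.004]
wrist_force: [0.3, 0.3, 1.4]
finger_gap: 0.0683
clock: 9.57
tcp_pos: [0.4167, -0.4166, 0.2592]
orientation: [-0.001, -0.521, 0.854, -0.001]
wrist_force: [0.2, -0.5, -1.0]
finger_gap: 0.0681
clock: 9.98
tcp_pos: [0.2572, -0.3307, 0.2592]
orientation: [-0.0, -0.522, 0.853, -0.0]
wrist_force: [-0.8, -0.4, 0.7]
finger_gap: 0.0683
t 9.98 tcp [ 0.2572 -0.3307  0.2592] yaw -2.043 F [-0.8 -0.4  0.7] gap 0.0683 tilt -1.0000
```

View pics/c4.png

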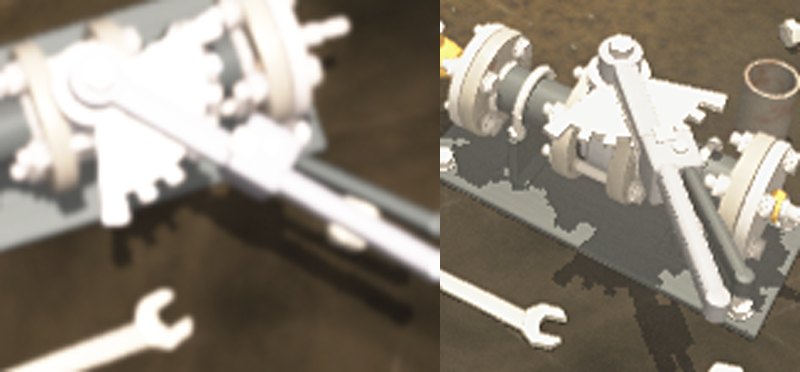

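```bash
python3 -c "
from plan import *
f=lambda q:(np.array(q)-[255,200])*[360/145,2.48]+[440,0]
for a in(.70,.75,.785,.82): print(a,'tip',f(proj('scene',sp(p,vl(a,.218,.0055,.17)))).round(),'trig dropped',f(proj('scene',sp(p,vl(a,.216,-.0255,.17)))).round(),'riding',f(proj('scene',sp(p,vl(a,.216,-.0107,.17)))).round())
g=lambda P:((proj('top',sp(p,P))-[315,170])*[440/130,372/110]).round()
print('top handle r=.2: ',[(a,g(vl(a,.2,.0055,.178))) for a in(.7,.75,.785,.82)])
"
python3 - <<'E'
import cv2
a=cv2.imread("pics/top4.png")[150:300,300:500];cv2.imwrite("pics/c5.png",cv2.resize(a,None,fx=4,fy=4,interpolation=2))
E
```

```text
0.7 tip [693. 310.] trig dropped [743. 301.] riding [719. 304.]
0.75 tip [711. 308.] trig dropped [760. 296.] riding [736. 300.]
0.785 tip [724. 306.] trig dropped [771. 293.] riding [748. 298.]
0.82 tip [736. 303.] trig dropped [782. 289.] riding [760. 294.]
top handle r=.2:  [(0.7, array([401., 270.])), (0.75, array([410., 255.])), (0.785, array([416., 245.])), (0.82, array([421., 234.]))]
```

View pics/c5.png

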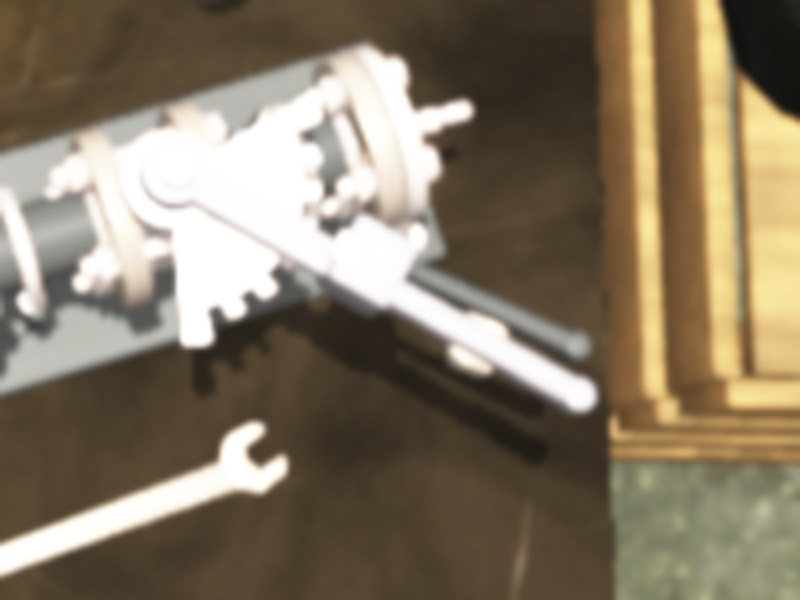

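The trigger tip stands only about 18 mm from the handle tip, against 28 mm at the start. The pawl is therefore riding on the rim, not dropped. I'll measure how far off the notch the lever is.

```bash
python3 -c "
from plan import *
def ang(n,px,z,r0):
    f=lambda q:proj(n,sp(p,vl(q[0],q[1],.0055,z)))-px
    return least_squares(f,[.5,r0]).x
print('start top',ang('top',[205+712/3.5,150+488/3.5],.175,.216),'scene',ang('scene',[195+351/3.5,185+475/3.5],.17,.218))
print('now top',ang('top',[445.5,248.25],.175,.216),'scene',ang('scene',[255+(716-440)*145/360,200+303/2.48],.17,.218))
"
```

```text
start top [0.27774681 0.2191235 ] scene [0.28463397 0.21910053]
now top [0.77228957 0.21834396] scene [0.76827435 0.21530542]
```

The lever reads about 0.770, and with the start-notch bias about 0.75, so it needs roughly +0.035 rad. Going back to re-squeeze.

```bash
python3 -m crank '{"travel":[[0,-0.9,0],[0,-1.8,0],[0,-2.7,0],[0,-3.6,0],[0,-4.5,0]],"turn":[0,0,0,0,0]}'
python3 -m crank '{"travel":[[-0.3,-0.6,0],[-1.1,-1.1,0],[-1.9,-1.6,0],[-2.7,-1.9,0],[-3.2,-2,0.3]],"turn":[0,0,0,0,0]}'
python3 -m crank '{"travel":[[0,0,0],[0,0,0]],"turn":[0,0]}'
python3 -c "
from plan import *
rows([V(.77,.151)])"
```

```text
clock: 10.5
tcp_pos: [0.4209, -0.4146, 0.2593]
orientation: [0.0, -0.522, 0.853, -0.001]
wrist_force: [0.5, -0.9, 0.9]
finger_gap: 0.068
clock: 10.92
tcp_pos: [0.5526, -0.3349, 0.2486]
orientation: [0.001, -0.523, 0.852, -0.002]
wrist_force: [-0.3, -0.6, -0.2]
finger_gap: 0.0679
clock: 11.08
tcp_pos: [0.5493, -0.3348, 0.2461]
orientation: [-0.0, -0.523, 0.852, 0.001]
wrist_force: [-0.2, -0.1, -1.1]
finger_gap: 0.068
t 11.08 tcp [ 0.5493 -0.3348  0.2461] yaw -2.041 F [-0.2 -0.1 -1.1] gap 0.0680 tilt -1.0000
[0.04, -0.03, 2.38] 0.007
```

```bash
python3 -m crank '{"travel":[[0.04,0,0.7],[0.04,0,1.4],[0.04,0,2.1],[0.04,0,2.38],[0.04,0,2.38]],"turn":[0,0,0,0,0]}'
python3 -m crank '{"travel":[[0,0,0],[0,0,0],[0,0,0],[0,0,0],[0,0,0]],"turn":[0,0,0,0,0]}' 15 50
python3 -m crank '{"travel":[[0,0,0],[0,0,0]],"turn":[0,0]}'
python3 -c "
from plan import *
rows([V(.82,.151)])
x,y,_=get_state()['tcp_pos'];print(np.arctan2(-(y-p[1]),-(x-p[0]))-p[2])"
```

```text
clock: 11.5
tcp_pos: [0.5454, -0.3372, 0.149]
orientation: [-0.001, -0.521, 0.853, 0.003]
wrist_force: [-0.7, 0.7, -0.2]
finger_gap: 0.0681
clock: 11.92
tcp_pos: [0.5492, -0.3393, 0.1551]
orientation: [0.001, -0.521, 0.853, -0.003]
wrist_force: [1.0, -1.5, 5.4]
finger_gap: 0.023
clock: 12.08
tcp_pos: [0.5492, -0.3392, 0.1551]
orientation: [0.001, -0.521, 0.853, -0.003]
wrist_force: [1.0, -1.5, 5.3]
finger_gap: 0.0231
t 12.08 tcp [ 0.5492 -0.3392  0.1551] yaw -2.045 F [ 1.  -1.5  5.3] gap 0.0231 tilt -1.0000
[-0.06, -0.18, 0.1] -0.047
0.776064965582776
```

```bash
python3 -m crank '{"travel":[[0,-0.07,0],[0,-0.15,0],[0,-0.15,0],[0,-0.15,0]],"turn":[-0.02,-0.035,-0.035,-0.035]}'
python3 -c "
from plan import *
rows([])
x,y,_=get_state()['tcp_pos'];print(np.arctan2(-(y-p[1]),-(x-p[0]))-p[2])"
python3 -m crank '{"travel":[[0,0,0],[0,0,0],[0,0,0],[0,0,0]],"turn":[0,0,0,0]}' 34
python3 -m crank '{"travel":[[0,0,0],[0,0,0],[0,0,0]],"turn":[0,0,0]}' 50
python3 -c "
from plan import *
rows([])
from workcell import *
for n in('top','scene'): cv2.imwrite('pics/%s5.png'%n,read_camera(n)['image'][:,:,::-1])
"
```

```text
clock: 12.42
tcp_pos: [0.5552, -0.3422, 0.1551]
orientation: [0.001, -0.536, 0.844, -0.003]
wrist_force: [2.8, -2.9, 4.9]
finger_gap: 0.0229
t 12.42 tcp [ 0.5552 -0.3422  0.1551] yaw -2.009 F [ 2.8 -2.9  4.9] gap 0.0229 tilt -1.0000
0.8161033453914148
clock: 12.75
tcp_pos: [0.5537, -0.3406, 0.1527]
orientation: [0.0, -0.537, 0.844, -0.001]
wrist_force: [3.7, -1.7, 2.1]
finger_gap: 0.034
clock: 13.0
tcp_pos: [0.552, -0.3395, 0.1511]
orientation: [-0.001, -0.537, 0.844, 0.001]
wrist_force: [-0.9, 0.2, 0.2]
finger_gap: 0.0501
t 13.00 tcp [ 0.552  -0.3395  0.1511] yaw -2.008 F [-0.9  0.2  0.2] gap 0.0501 tilt -1.0000
```

```bash
python3 -m crank '{"travel":[[0,0,0],[0,0,0],[0,0,0],[0,0,-0.8],[0,0,-1.7]],"turn":[0,0,0,0,0]}' 68
python3 -m crank '{"travel":[[0.5,0,-0.8],[1.3,0.3,-1],[2.1,0.8,-1],[2.9,1.4,-1],[3.2,2,-1]],"turn":[0,0,0,0,0]}'
python3 -m crank '{"travel":[[0,0.9,0],[0,1.8,0],[0,2.7,0],[0,3.6,0],[0,4.5,0]],"turn":[0,0,0,0,0]}'
python3 -c "
from plan import *
rows([])
from workcell import *
for n in('top','scene'): cv2.imwrite('pics/%s6.png'%n,read_camera(n)['image'][:,:,::-1])
a=cv2.imread('pics/top6.png')[170:270,340:460];b=cv2.imread('pics/scene6.png')[200:350,255:400]
cv2.imwrite('pics/c6.png',np.hstack([cv2.resize(a,(440,367),interpolation=2),cv2.resize(b,(360,372),interpolation=2)[:367]]))"
```

```text
clock: 13.52
tcp_pos: [0.5512, -0.3388, 0.2174]
orientation: [-0.001, -0.537, 0.844, 0.004]
wrist_force: [1.4, 0.1, -0.1]
finger_gap: 0.068
clock: 13.93
tcp_pos: [0.4241, -0.4253, 0.26]
orientation: [-0.001, -0.536, 0.844, -0.001]
wrist_force: [0.9, 0.5, 0.4]
finger_gap: 0.0683
clock: 14.35
tcp_pos: [0.2618, -0.345, 0.26]
orientation: [-0.0, -0.537, 0.844, -0.0]
wrist_force: [-0.6, -0.4, 0.5]
finger_gap: 0.0679
t 14.35 tcp [ 0.2618 -0.345   0.26  ] yaw -2.008 F [-0.6 -0.4  0.5] gap 0.0679 tilt -1.0000
```

View pics/c6.png

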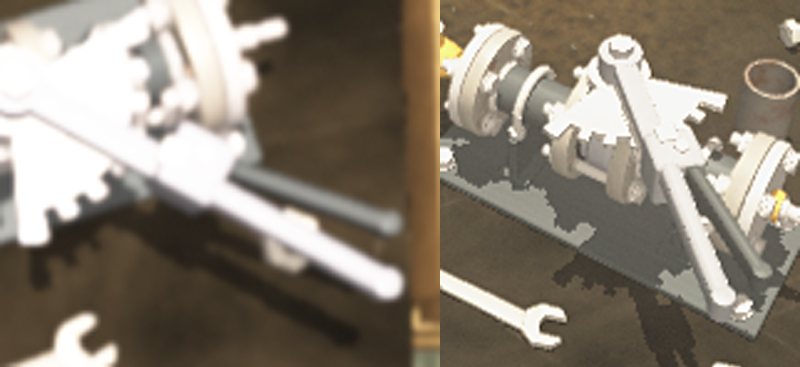

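The trigger has sprung out: tip separation is about 27.5 mm, against 28 mm latched at the start and 18 mm riding. One numeric check of trigger offset and lever angle at start, before and now.

```bash
python3 -c "
from plan import *
def lev(pt,ps,y0):
    f=lambda q:np.r_[proj('top',sp(p,vl(q[0],q[1],y0,q[2])))-pt,proj('scene',sp(p,vl(q[0],q[1],y0,q[2])))-ps]
    return least_squares(f,[.5,.215,.17]).x
def trg(a,pt,ps):
    f=lambda q:np.r_[proj('top',sp(p,vl(a,q[0],q[1],q[2])))-pt,proj('scene',sp(p,vl(a,q[0],q[1],q[2])))-ps]
    return least_squares(f,[.215,-.02,.17]).x
T0=lambda u,v:np.array([205+u/3.5,150+v/3.5]);S0=lambda u,v:np.array([195+u/3.5,185+v/3.5])
S=lambda u,v:np.array([255+(u-440)*145/360,200+v/2.48])
T5=lambda u,v:np.array([300+u/4,150+v/4]);T6=lambda u,v:np.array([340+u/3.667,170+v/3.67])
for n,h,t in(('start',(T0(712,488),S0(351,475)),(T0(744,436),S0(426,472))),('riding',(T5(582,393),S(716,303)),(T5(577,343),S(740,274))),('now',(T6(388,284),S(722,297)),(T6(392,222),S(762,270)))):
    l=lev(*h,.0055);print(n,'lever',l.round(3),'trigger tip r,y,z',trg(l[0],*t).round(4))
d=np.abs(cv2.imread('pics/top6.png').astype(int)-cv2.imread('pics/top0.png')).max(2)
for nm,(x,y,r) in dict(nut=(420,235,12),offcut=(353,135,16),span=(320,282,25)).items(): print(nm,(d[y-r:y+r,x-r:x+r]>60).mean())
im=cv2.imread('pics/top6.png')[100:310,180:460];cv2.imwrite('pics/c7.png',cv2.resize(im,None,fx=2.8,fy=2.8,interpolation=2))"
```

```text
start lever [0.284 0.219 0.17 ] trigger tip r,y,z [ 0.2072 -0.0249  0.1675]
riding lever [0.765 0.218 0.175] trigger tip r,y,z [ 0.2047 -0.014   0.1791]
now lever [0.776 0.217 0.179] trigger tip r,y,z [ 0.2053 -0.0245  0.1793]
nut 0.4253472222222222
offcut 0.0
span 0.0
```

View pics/c7.png

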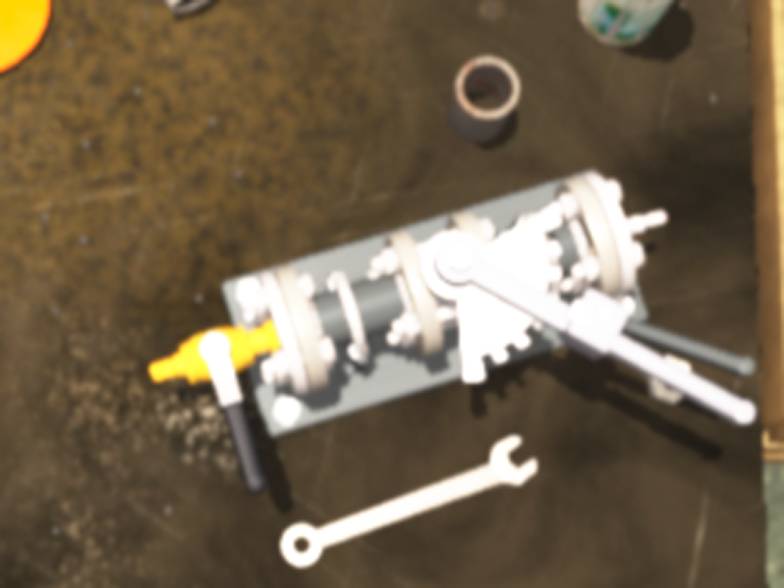

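The trigger tip offset is −24.5 mm (−24.9 latched at the start, −14 riding), so the latch is down at about 0.78 rad. The bleed handle runs square to the plate edge (215,347 → 257,485). The spanner and offcut are unmoved. The nut (668,380) is partly under the lever in this view, which explains its image difference.

```bash
python3 -c "
from workcell import *
print(hand_in())"
```

```text
the job is handed in; nothing more can be done
None
```

The bleed cock is shut and the butterfly valve is latched in its middle notch. I handed the job in at about 14.5 s, with the arm clear of everything.

- **Bleed cock:** I swung it shut first, until the force jumped to 23 N at its stop. The last picture shows the handle square across the outlet, matching 1.57 rad in both views when I checked it after the swing.
- **Butterfly valve:** After the first try the latch was riding on the rim, because the trigger had only partly sprung back (tip offset −14 mm). I squeezed again, swung the lever about 0.035 rad further and let go. The trigger then came fully out (−24.5 mm, against −24.9 mm when latched at the start), so the latch is down. The lever reads 0.776 rad, within measuring error of 0.785. I checked the latch by pictures only and did not push on the lever to test it.
- **Loose things:** Image comparison shows the spanner and pipe offcut unmoved. For the nut it showed a difference, because the lever now partly covers it in the top view. What can be seen of it is where it was.

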